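# Put away the tea lights in the slide-top box

### The job

Slide the wooden box's lid wide open, put every fresh (wax-filled) tea light on the shelf inside the box, then push the lid shut again, forcing it over the little ridge so that it snaps fully home. Drop every spent tea light (empty metal cup) into the wire basket, before or after shutting the box. Leave the other kitchen things standing where they are.

Things in the scene. Friction and masses are not known exactly. Their poses are not given: they have to be found in the camera images.
- candle_box: Wooden slide-top box, fixed to the shelf, 130 mm (its x) by 200 mm (its y) by 62 mm high; origin at the centre of its underside, z up. Walls 8 mm, floor 6 mm; inside 114 x 184 mm, 44 mm deep under the lid. The flat lid (top at 56 mm) runs in grooves in the two long walls and opens along the box's own +y, sticking out beyond the +y end.
- box_mouth (a point): Centre of the mouth that the fully open lid leaves, level with the walls' tops (62 mm up); in the box's frame x 0, y -40 mm. The mouth is 114 mm (x) by about 105 mm (y), at the -y end of the box.
- lid (a joint): How far the lid is open, m: 0 fully home, 0.105 fully open (stop). About 1 N of drag; near home it must be forced over a small ridge in the grooves (about 7 N, either way). Closing, it meets the ridge about 10 mm before home and, past the top 5 mm from home, snaps home.
- lid_tab (a point): Centre of the upright wooden grip tab on the lid: 14 mm thick along the sliding direction (box y), 50 mm across it (box x), 24 mm high (12 mm above and below this point), standing on the lid's top. With the lid home it is at x 0, y +70 mm, z 68 mm in the box's frame; it moves with the lid.
- basket: Square wire basket, open on top, fixed to the shelf, 150 x 150 mm, 64 mm high, walls and floor 4 mm; origin at the centre of its underside, z up.
- fresh1_c (a point): Fresh tea light: aluminium cup full of white wax to just under the rim, with a short wick; 40 mm across, 20 mm high, about 25 g, stands upright on the shelf. Centre, half-way up; z is its axis. May be absent.
- fresh2_c (a point): Fresh tea light: aluminium cup full of white wax to just under the rim, with a short wick; 40 mm across, 20 mm high, about 25 g, stands upright on the shelf. Centre, half-way up; z is its axis. May be absent.
- fresh3_c (a point): Fresh tea light: aluminium cup full of white wax to just under the rim, with a short wick; 40 mm across, 20 mm high, about 25 g, stands upright on the shelf. Centre, half-way up; z is its axis. May be absent.
- fresh4_c (a point): Fresh tea light: aluminium cup full of white wax to just under the rim, with a short wick; 40 mm across, 20 mm high, about 25 g, stands upright on the shelf. Centre, half-way up; z is its axis. May be absent.
- spent1_c (a point): Spent tea light: bare, empty aluminium cup, hollow, only the wick's foot left in the bottom; 40 mm across, 20 mm high, about 12 g, stands upright on the shelf. Treat it as a plain disc: grip it by its outside. Centre, half-way up; z is its axis. May be absent.
- spent2_c (a point): Spent tea light: bare, empty aluminium cup, hollow, only the wick's foot left in the bottom; 40 mm across, 20 mm high, about 12 g, stands upright on the shelf. Treat it as a plain disc: grip it by its outside. Centre, half-way up; z is its axis. May be absent.
- spent3_c (a point): Spent tea light: bare, empty aluminium cup, hollow, only the wick's foot left in the bottom; 40 mm across, 20 mm high, about 12 g, stands upright on the shelf. Treat it as a plain disc: grip it by its outside. Centre, half-way up; z is its axis. May be absent.
- dabba: Bystander, not to be disturbed: round lidded steel tin, 130 mm across, 75 mm high; origin at its underside, z up.
- white_pot: Bystander, not to be disturbed: white ceramic pot with a cork-like stopper, 88 mm across, 110 mm high; origin at its underside, z up.
- ghee_pot: Bystander, not to be disturbed: small lidded steel ghee pot, 80 mm across, 70 mm high; origin at its underside, z up.
- tumbler: Bystander, not to be disturbed: steel tumbler, 66 mm across, 90 mm high; origin at its underside, z up.
- katori: Bystander, not to be disturbed: small steel bowl, 84 mm across, 34 mm high; origin at its underside, z up.
- salt_pot: Bystander, not to be disturbed: glass salt shaker with a steel top, 54 mm across, 85 mm high; origin at its underside, z up.
- squeezer: Bystander, not to be disturbed: white plastic lemon squeezer lying down, about 75 x 200 x 30 mm; origin at its underside, z up. Its length runs along its own y, from -120 to +80 mm of the origin.
Not all that is in view belongs to the job. Leave any orange look-alike of the part that bears fresh4_c alone. Leave any turquoise look-alike of the part that bears fresh1_c alone.

How it is judged:
By the outcome, as a careful person would: the job done as asked, in the order asked, and still so for the second after the job is handed in, with the robot touching nothing.
Of fresh1, fresh2, fresh3, fresh4 only 3 to 4 are there at a start; the rules pass over those that are not, and their reading is None.
Of spent1, spent2, spent3 only 2 to 3 are there at a start; the rules pass over those that are not, and their reading is None.
At some moment in a run one of fresh1, fresh2, fresh3, fresh4, spent1, spent2, spent3 may be knocked a few centimetres aside while the robot is not near it.
Once in a run the grip may slacken for a moment while it holds something.
It also fails if it takes over 192 s, if anything falls off the work surface, if the arm or the gripper's body presses on something with over 40 N, if the wrist force passes 120 N, or if a joint passes its speed limit or range.

### The arm

A 6-joint arm with a two-finger parallel gripper is mounted at the origin on the work surface. World frame = base frame: x ahead of the robot, y to its left, z up, the work surface at z = 0. Lengths are in m, angles in rad, forces in N, time in s.
With the tool pointing down it reaches from about 0.325 to 0.775 m from the base axis. Payload 5.5 kg.
Tool frame: the origin (TCP) lies midway between the tips of the shut fingers; the grasp point (between the pads) lies 19 mm behind it; z points along the fingers, y is the line along which they close (so a half turn about z gives the same grasp; the last joint's range is limited). The gripper opens to 85 mm and grips with 20 to 120 N. Pads are 22 mm wide; open, the fingers measure 114 mm over their backs; the gripper's body (76 mm by 85 mm) begins 54 mm behind the grasp point. The pads swing forward as they close: fully open they stand 13 mm farther back than shut.
Start: joints at [1.279, 0.091, 1.231, -0, 1.82, -0.057], TCP at [0.14, 0.584, 0.231] pointing down, gripper open.
Joint ranges: [-2.87, 2.87], [-0.86, 2.18], [0.17, 2.46], [-1.51, 4.65], [0.06, 2.69], [-2.65, 2.65]. Speed limits (rad/s): [2.57, 2.57, 3.01, 3.14, 3.14, 3.14].

### API

Orientations are given as a unit quaternion [w, x, y, z].
In Python, from rig import * gives the robot as it stands.
- The arm moves only by the shell command python3 -m creep 'ROWS' [FORCE]. ROWS is JSON, a list of rows, each a list of 5 numbers: the opening, from -1 (shut) to 1 (fully open), then the shift along the world's x, y, z scaled (see below), then the turn about the world's z scaled (see below). In form: [[claw, x, y, z, spin], ...]. A call has 1 to 12 rows; each row is the pose to reach, as a shift and turn from the pose commanded when the call began; what a row does not reach only later rows make up. The controller multiplies each number of a shift by 0.25 m and each number of a turn by 30 degrees. A row lasts 1/10 s, in which the tool goes at most 50 mm and 8.59 degrees, less where a joint would pass 70% of its speed; a pose out of reach is approached as far as the arm can. A call with a number of a shift or a turn outside -1 to 1 is refused whole. A call with a gripper value outside its range is refused whole. The fingers move at their own pace and stop on an object; FORCE is the grip in N (left out, the last holds). Time passes only in rows, so rows that repeat a pose let the fingers close. It gives the time, the measured TCP pose, the force, the opening and the grip force at its end, in the units of the state.
- observe(): the state, without advancing time (a new reading comes with each control period).
- get_image(name): name is "side" or "top"; returns (picture, depth): 384x512x3 uint8, red, green, blue; 384x512 float32, m along the optical axis (not along the pixel's ray), 0 where there is no reading.
- camera_params(name): a dict with "fx", "fy", "cx", "cy" (pixels), "eye" and "orientation" of the camera in the world. Camera axes: x right, y up, looking along -z (the intrinsics and any distortion apply to the point x, -y, -z); pixel columns grow to the right and rows downward; lengths in m; the calibration is good to about 2 mm. A picture is of the moment at which its call begins. camera_params takes no time and is no camera call.
- close_job(): hands the job in; it is judged then, once.
The state is a dict: "clock": time; "joint_pos": joint angles; "joint_velocities": joint speeds; "joint_torque": joint torques, N m; "tool_pos": TCP position; "ee_rot": TCP orientation; "force": force on the tool from outside, world axes, zero at the start; "torque": the same for the moment, N m; "width": finger opening in m; "grasp_force": force on a finger pad.
Only numpy, scipy, OpenCV 4.12 (cv2) and the standard library are available. Lean on these libraries where they do the work, as an engineer would, in place of code of your own. Each camera call takes 0.05 s, during which the arm holds its last target. There are 200 camera calls.

## Working session

There is one attempt and no reset: what is moved stays moved. The work goes in short steps, Python scripts to look and compute and a shell command to move; the robot and the scene stay as the last step left them, time stands still between calls to the robot, and variables do not carry over. Pictures are saved under pics/ and viewed, at most 14 in all, crops included, and the job is handed in when it is done.

```bash
mkdir -p pics; ls; python3 - <<'E'
from rig import *
import cv2
for n in ("top","side"):
    im,d=get_image(n); cv2.imwrite(f"pics/{n}0.png",im[:,:,::-1]); 
    import numpy as np; np.save(f"{n}0.npy",d); print(camera_params(n))
print(observe())
E
```

```text
pics
{'fx': 357.4288007889272, 'fy': 357.4288007889272, 'cx': 258.25298127239694, 'cy': 196.10796080114417, 'eye': array([0.39626629, 0.04832356, 1.07415202]), 'orientation': array([ 0.71377706,  0.06377509, -0.05412875, -0.69535971])}
{'fx': 354.6359488332248, 'fy': 354.6359488332248, 'cx': 259.6017270430495, 'cy': 193.40758969557274, 'eye': array([ 0.26574224, -0.75124814,  0.69052196]), 'orientation': array([ 0.87604887,  0.45264621, -0.07521007, -0.14830112])}
{'clock': 0.1, 'joint_pos': array([ 1.27927039e+00,  9.18074827e-02,  1.23177809e+00, -1.51018904e-05,
        1.81984020e+00, -5.67187298e-02]), 'joint_velocities': array([-0.00048579, -0.00328497, -0.00363128, -0.00096788,  0.00263304,
        0.00064851]), 'joint_torque': array([ 3.27056099e-03, -4.60219789e+01, -4.19216859e+01,  1.36353783e-04,
        1.06853846e-02, -3.11663382e-05]), 'tool_pos': array([0.13953352, 0.58327376, 0.23024252]), 'ee_rot': array([-1.51578770e-04,  1.17135875e-01,  9.93115475e-01, -9.03965532e-04]), 'force': array([-0.7429524 , -0.41744489, -0.62856361]), 'torque': array([ 0.03624633, -0.03609591, -0.00448974]), 'grasp_force': 0.0, 'width': 0.08545434505674863}
```

View pics/top0.png

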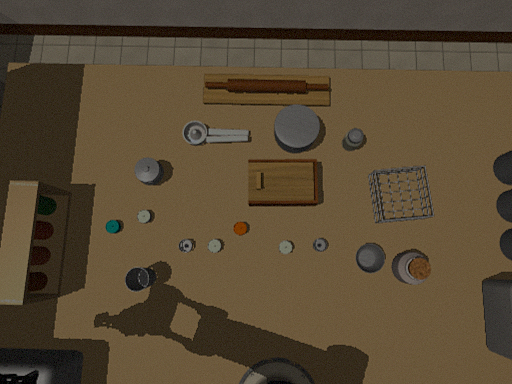

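View pics/side0.png

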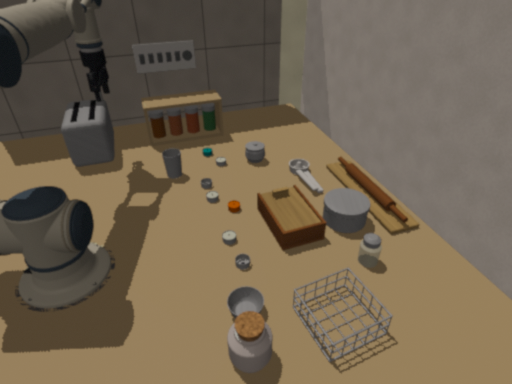

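Candidates in the top view:
- Small white discs (145,216), (215,245), (286,247): fresh.
- Grey hollow cups (187,245), (320,244): spent.
- Turquoise (113,227) and orange (241,229): decoys, to leave alone.
- Also round, but much larger: katori (370,257), salt top (355,137), squeezer bowl (195,132).

I'll check these in one close crop and measure them.

```bash
cat > h.py <<'E'
from rig import *
import numpy as np, cv2
from scipy.spatial.transform import Rotation as R
def cam(n):
    p=camera_params(n); q=p["orientation"]
    return p, R.from_quat([q[1],q[2],q[3],q[0]])
def cast(n,uv,z):
    p,r=cam(n); uv=np.atleast_2d(uv).astype(float)
    d=r.apply(np.c_[(uv[:,0]-p["cx"])/p["fx"],-(uv[:,1]-p["cy"])/p["fy"],-np.ones(len(uv))])
    return p["eye"]+d*((z-p["eye"][2])/d[:,2])[:,None]
def proj(n,P):
    p,r=cam(n); c=r.inv().apply(np.atleast_2d(P)-p["eye"])
    return np.c_[p["cx"]+p["fx"]*c[:,0]/-c[:,2], p["cy"]-p["fy"]*c[:,1]/-c[:,2]]
E
python3 - <<'E'
from h import *
im=cv2.imread("pics/top0.png"); d=np.load("top0.npy")
a=cv2.resize(im[200:265,95:335],None,fx=3.3,fy=3.3,interpolation=cv2.INTER_CUBIC)
b=cv2.resize(im[145:220,235:445],None,fx=3.77,fy=3.77,interpolation=cv2.INTER_CUBIC)
w=max(a.shape[1],b.shape[1]); pad=lambda x:cv2.copyMakeBorder(x,0,0,0,w-x.shape[1],cv2.BORDER_CONSTANT)
cv2.imwrite("pics/crop0.png",cv2.convertScaleAbs(np.vstack([pad(a),pad(b)]),alpha=1.6))
# depth -> world points
p,r=cam("top"); v,u=np.mgrid[:384,:512]
P=p["eye"]+r.apply(np.c_[((u-p["cx"])/p["fx"]*d).ravel(),(-(v-p["cy"])/p["fy"]*d).ravel(),-d.ravel()])
P=P.reshape(384,512,3); np.save("P.npy",P)
Z=P[:,:,2]; m=((Z>0.008)&(Z<0.15)&(d>0)).astype(np.uint8)
n,l,s,c=cv2.connectedComponentsWithStats(m)
for i in range(1,n):
    if s[i,4]>20: 
        q=P[l==i]; print(s[i],c[i].round(1),q[:,:2].min(0).round(3),q[:,:2].max(0).round(3),"z",np.percentile(q[:,2],[50,95]).round(3), "c",cast("top",c[i],.02).round(3)[0,:2])
hsv=cv2.cvtColor(im,cv2.COLOR_BGR2HSV)
E
```

```text
[ 203   74  127   80 5523] [275.6 101.9] [ 0.711 -0.149] [0.969 0.249] z [0.037 0.076] c [0.874 0.019]
[183 121  66  25 899] [213.9 134.2] [0.728 0.101] [0.804 0.302] z [0.022 0.031] c [0.764 0.207]
[342 129  22  22 354] [352.6 139.3] [ 0.723 -0.237] [ 0.774 -0.187] z [0.07  0.086] c [ 0.757 -0.219]
[494 151  18  34 430] [504.3 167.6] [ 0.631 -0.695] [ 0.725 -0.648] z [0.04  0.075] c [ 0.679 -0.672]
[135 158  29  28 623] [148.9 171.2] [0.598 0.354] [0.673 0.428] z [0.063 0.068] c [0.642 0.399]
[ 248  159   70   47 3178] [282.6 182.6] [ 0.545 -0.105] [0.681 0.096] z [0.056 0.064] c [ 0.617 -0.007]
[369 166  65  58 620] [401.5 192.2] [ 0.503 -0.432] [ 0.668 -0.267] z [0.05  0.066] c [ 0.596 -0.362]
[  26  183   45  121 3543] [ 48.3 244.5] [0.262 0.635] [0.575 0.729] z [0.019 0.098] c [0.414 0.679]
[498 190  14  32 333] [505.7 205. ] [ 0.519 -0.684] [ 0.611 -0.649] z [0.033 0.06 ] c [ 0.565 -0.667]
[137 210  15  14 151] [143.7 216.3] [0.485 0.385] [0.524 0.424] z [0.018 0.022] c [0.504 0.404]
[106 220  15  14 157] [112.5 226.7] [0.452 0.476] [0.491 0.516] z [0.017 0.021] c [0.471 0.494]
[... 305 characters left out ...]
14  14 147] [285.3 247.4] [ 0.405 -0.037] [0.443 0.001] z [0.018 0.021] c [ 0.424 -0.018]
[356 244  29  30 312] [373.6 258.5] [ 0.358 -0.301] [ 0.44  -0.219] z [0.021 0.034] c [ 0.399 -0.274]
[ 392  252   39   33 1013] [410.7 268.1] [ 0.332 -0.403] [ 0.42  -0.323] z [0.082 0.111] c [ 0.375 -0.379]
[125 267  31  25 460] [138.5 279. ] [0.295 0.353] [0.359 0.418] z [0.057 0.091] c [0.322 0.405]
[ 482  280   30   80 2021] [498.2 315.9] [ 0.153 -0.646] [ 0.35  -0.577] z [0.076 0.125] c [ 0.249 -0.618]
[   0  348   83   36 1712] [ 48.7 361.4] [0.038 0.54 ] [0.125 0.778] z [0.083 0.144] c [0.091 0.637]
[244 362  66  22 933] [276.7 374.9] [ 0.048 -0.09 ] [0.107 0.091] z [0.013 0.035] c [0.075 0.001]
```

View pics/crop0.png

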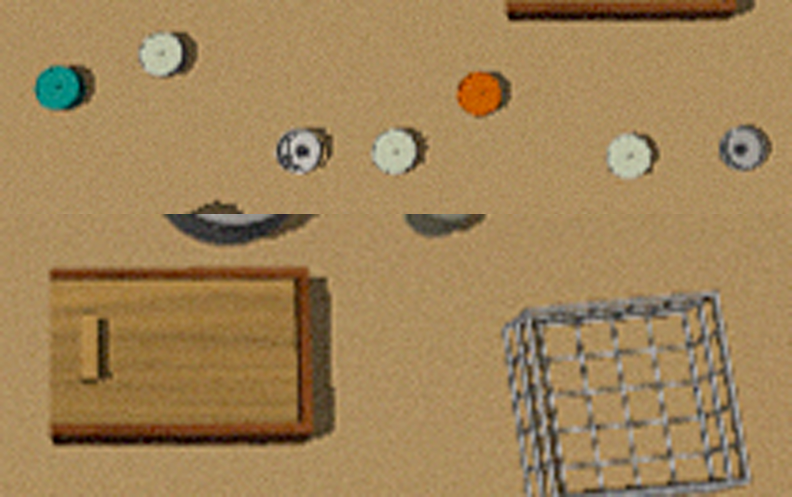

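Crop confirms it: three wax-filled cups, two hollow ones, and the turquoise and orange look-alikes. The box's tab is at its image-left end (world +y). Next I'll get exact poses.

```bash
cat > find.py <<'E'
from h import *
def blobs(n,im):
    hsv=cv2.cvtColor(im,cv2.COLOR_RGB2HSV)
    m=((hsv[:,:,1]<75)&(hsv[:,:,2]>60)).astype(np.uint8)
    k,l,s,c=cv2.connectedComponentsWithStats(m); out=[]
    for i in range(1,k):
        x,y,w,h,a=s[i]
        if 60<a<330 and max(w,h)<24 and min(w,h)>7:
            X=cast(n,[x+w/2-.5,y+h/2-.5],.019)[0]
            if .2<X[0]<.75 and abs(X[1])<.6:
                mm=l==i; out.append((X[:2].round(4),c[i].round(0),a,hsv[:,:,1][mm].mean().round(),hsv[:,:,2][mm].std().round()))
    return out
if __name__=="__main__":
    for n in("top","side"):
        im,_=get_image(n); print(n,observe()["clock"]); [print(*b) for b in blobs(n,im)]
E
python3 find.py; python3 - <<'E'
from h import *
P=np.load("P.npy")
def rect(u0,u1,v0,v1,z0,z1,n=""):
    q=P[v0:v1,u0:u1].reshape(-1,3); q=q[(q[:,2]>z0)&(q[:,2]<z1)]
    r=cv2.minAreaRect(q[:,:2].astype(np.float32)); print(n,r,q[:,2].mean(),len(q)); 
rect(243,322,155,210,.045,.068,"box"); rect(366,436,163,226,.055,.072,"basket"); rect(250,270,165,195,.072,.09,"tab")
E
```

```text
top 0.15
[0.5052 0.4066] [143. 216.] 142 35.0 14.0
[0.4216 0.276 ] [186. 245.] 114 20.0 20.0
[0.4239 0.1923] [214. 246.] 147 35.0 13.0
[ 0.435  -0.1161] [320. 244.] 102 18.0 14.0
[ 0.4266 -0.0184] [285. 247.] 149 36.0 12.0
side 0.2
[0.6525 0.4295] [254. 149.] 309 19.0 29.0
[0.5047 0.3901] [221. 161.] 81 36.0 38.0
[0.4202 0.262 ] [206. 183.] 100 31.0 13.0
[0.4235 0.1775] [212. 196.] 121 36.0 38.0
[ 0.4249 -0.0273] [229. 237.] 175 35.0 39.0
[ 0.4328 -0.1266] [242. 261.] 200 27.0 20.0
box ((0.6128232479095459, -0.00462108850479126), (0.1310671865940094, 0.20071837306022644), 1.8337337970733643) 0.05669642548704688 2988
basket ((0.5863257646560669, -0.3504778742790222), (0.14996716380119324, 0.15126730501651764), 6.828958988189697) 0.06309609052182087 300
tab ((0.610048234462738, 0.06622299551963806), (0.04699307307600975, 0.01144617609679699), 1.5177658796310425) 0.07944230169648618 85
```

```bash
python3 -m creep '[[0.2,1,-1,0,0.51],[0.2,1,-1,0,0.51],[0.2,1,-1,0,0.51],[0.2,1,-1,0,0.51],[0.2,1,-1,0,0.51],[0.2,1,-1,0,0.51],[0.2,1,-1,0,0.51],[0.2,1,-1,0,0.51],[0.2,1,-1,0,0.51],[0.2,1,-1,0,0.51]]' 40
python3 -m creep '[[0.2,0.88,-1,0,0],[0.2,0.88,-1,0,0],[0.2,0.88,-1,0,0],[0.2,0.88,-1,0,0],[0.2,0.88,-1,0,0],[0.2,0.88,-1,0,0],[0.2,0.88,-1,0,0],[0.2,0.88,-1,0,0],[0.2,0.88,-1,0,0],[0.2,0.88,-1,0,0]]'
```

```text
clock: 1.2
tool_pos: [0.389, 0.3342, 0.2312]
ee_rot: [-0.0, -0.016, 1.0, 0.0]
force: [-0.3, 1.1, 0.2]
width: 0.0511
grasp_force: 0.0
clock: 2.2
tool_pos: [0.609, 0.0857, 0.2314]
ee_rot: [-0.0, -0.017, 1.0, 0.0]
force: [-0.7, -0.2, -0.1]
width: 0.0512
grasp_force: 0.0
```

```bash
python3 -m creep '[[0.2,0.004,-0.07,-0.4,0],[0.2,0.004,-0.07,-0.4,0],[0.2,0.004,-0.07,-0.4,0],[0.2,0.004,-0.07,-0.6,0],[0.2,0.004,-0.07,-0.6,0],[0.2,0.004,-0.07,-0.67,0],[0.2,0.004,-0.07,-0.67,0],[0.2,0.004,-0.07,-0.67,0]]'
python3 -m creep '[[-1,0,0,0,0],[-1,0,0,0,0],[-1,0,0,0,0],[-1,0,0,0,0],[-1,0,0,0,0],[-1,0,0,0,0],[-1,0,0,0,0],[-1,0,0,0,0],[-1,0,0,0,0],[-1,0,0,0,0]]' 60
```

```text
clock: 3.0
tool_pos: [0.6116, 0.0668, 0.067]
ee_rot: [0.001, -0.017, 1.0, 0.0]
force: [0.2, 0.7, 0.4]
width: 0.0512
grasp_force: 0.0
clock: 4.0
tool_pos: [0.6112, 0.0663, 0.0654]
ee_rot: [0.001, -0.016, 1.0, 0.0]
force: [-1.3, 0.8, 6.5]
width: 0.0124
grasp_force: 60.1
```

```bash
python3 -m creep '[[-1,0,0.04,0.006,0],[-1,-0.002,0.08,0.006,0],[-1,-0.004,0.14,0.006,0],[-1,-0.006,0.2,0.006,0],[-1,-0.008,0.26,0.006,0],[-1,-0.01,0.32,0.006,0],[-1,-0.012,0.38,0.006,0],[-1,-0.013,0.42,0.006,0],[-1,-0.013,0.425,0.006,0],[-1,-0.013,0.425,0.006,0],[-1,-0.013,0.425,0.006,0]]'
```

```text
clock: 5.1
tool_pos: [0.6082, 0.1714, 0.0654]
ee_rot: [0.001, -0.016, 1.0, -0.002]
force: [6.4, -6.5, 0.4]
width: 0.0124
grasp_force: 60.4
```

```bash
python3 -m creep '[[0.2,0,0,0,0],[0.2,0,0,0,0],[0.2,0,0,0,0],[0.2,0,0,0.3,0],[0.2,0,0,0.54,0],[0.2,0,0,0.54,0],[0.4,-0.73,0.07,0.54,0],[0.4,-0.73,0.07,0.54,0],[0.4,-0.73,0.07,0.54,0],[0.4,-0.73,0.07,0.54,0],[0.4,-0.73,0.07,0.54,0],[0.4,-0.73,0.07,0.54,0]]' 40
cat > pic.py <<'E'
from h import *
import sys
n,o=sys.argv[1:3]; im,d=get_image(n); 
if len(sys.argv)>3:
    u0,u1,v0,v1=map(int,sys.argv[3].split(',')); im=cv2.resize(im[v0:v1,u0:u1],None,fx=3,fy=3,interpolation=cv2.INTER_CUBIC)
cv2.imwrite("pics/"+o,cv2.convertScaleAbs(im[:,:,::-1],alpha=1.5))
E
python3 find.py; python3 pic.py top a1.png
```

```text
clock: 6.3
tool_pos: [0.4244, 0.1904, 0.2008]
ee_rot: [0.001, -0.017, 1.0, 0.0]
force: [-0.5, -0.0, -0.2]
width: 0.0598
grasp_force: 0.0
top 6.35
[ 0.5565 -0.3664] [404. 204.] 64 45.0 15.0
[ 0.4352 -0.1249] [322. 244.] 67 19.0 17.0
[ 0.4252 -0.0199] [286. 247.] 136 38.0 25.0
side 6.4
[0.6525 0.4295] [254. 150.] 320 19.0 29.0
[0.5047 0.3901] [221. 161.] 81 36.0 38.0
[0.4202 0.262 ] [206. 183.] 101 31.0 13.0
[0.4235 0.1775] [212. 196.] 123 36.0 39.0
[ 0.4244 -0.0293] [229. 237.] 169 35.0 37.0
[ 0.4335 -0.1287] [243. 261.] 190 26.0 9.0
```

View pics/a1.png

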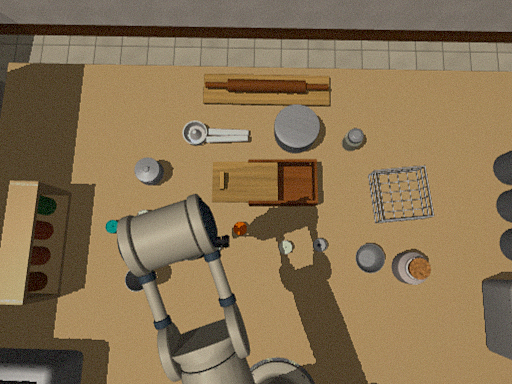

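The lid is fully open: mouth at (298,183), tab at (223,180), nothing else moved. Grasping the fresh cup under the hand.

```bash
python3 -m creep '[[0.4,0,0.004,-0.4,0],[0.4,0,0.004,-0.4,0],[0.4,0,0.004,-0.4,0],[0.4,0,0.004,-0.7,0],[0.4,0,0.004,-0.7,0],[0.4,0,0.004,-0.776,0],[0.4,0,0.004,-0.776,0]]'
python3 -m creep '[[-1,0,0,0,0],[-1,0,0,0,0],[-1,0,0,0,0],[-1,0,0,0,0],[-1,0,0,0,0],[-1,0,0,0,0],[-1,0,0,0.4,0],[-1,0,0,0.4,0],[-1,0,0,0.6,0],[-1,0,0,0.6,0]]' 40
```

```text
clock: 7.15
tool_pos: [0.4248, 0.1905, 0.0058]
ee_rot: [-0.001, -0.016, 1.0, -0.001]
force: [-0.2, 0.1, 0.4]
width: 0.0597
grasp_force: 0.0
clock: 8.15
tool_pos: [0.4281, 0.192, 0.1663]
ee_rot: [0.007, -0.016, 1.0, 0.003]
force: [0.8, 0.7, -0.1]
width: 0.0379
grasp_force: 40.3
```

```bash
python3 -m creep '[[-1,0.62,-0.99,0,0],[-1,0.62,-0.99,0,0],[-1,0.62,-0.99,0,0],[-1,0.62,-0.99,0,0],[-1,0.62,-0.99,0,0],[-1,0.62,-0.99,0,0],[-1,0.62,-0.99,0,0],[-1,0.62,-0.99,0,0],[-1,0.62,-0.99,0,0]]'
```

```text
clock: 9.05
tool_pos: [0.5796, -0.056, 0.1566]
ee_rot: [0.0, -0.016, 1.0, 0.0]
force: [-0.7, 0.3, 0.2]
width: 0.0382
grasp_force: 40.4
```

```bash
python3 -m creep '[[-1,0,0,-0.2,0],[-1,0,0,-0.35,0],[-1,0,0,-0.45,0],[-1,0,0,-0.52,0],[-1,0,0,-0.556,0],[-1,0,0,-0.556,0],[-1,0,0,-0.556,0]]'
python3 -m creep '[[0.17,0,0,0,0],[0.17,0,0,0,0],[0.17,0,0,0,0],[0.17,0,0,0.1,0],[0.17,0,0,0.3,0],[0.17,0,0,0.5,0],[0.17,0,0,0.6,0],[0.17,0,0,0.6,0]]'
python3 find.py
```

```text
clock: 9.75
tool_pos: [0.58, -0.0554, 0.0184]
ee_rot: [0.001, -0.017, 1.0, 0.0]
force: [-0.9, 2.9, 2.3]
width: 0.0387
grasp_force: 44.4
clock: 10.55
tool_pos: [0.5819, -0.0567, 0.1741]
ee_rot: [0.005, -0.016, 1.0, -0.001]
force: [0.9, 0.1, 0.3]
width: 0.05
grasp_force: 0.0
top 10.6
[0.5052 0.4066] [143. 216.] 142 36.0 13.0
[0.4216 0.276 ] [186. 245.] 115 20.0 21.0
[ 0.4123 -0.2885] [377. 255.] 131 20.0 8.0
side 10.65
[0.5029 0.3907] [221. 161.] 83 35.0 39.0
[0.4202 0.262 ] [206. 183.] 105 32.0 15.0
[ 0.4249 -0.0273] [229. 237.] 180 35.0 41.0
[ 0.4328 -0.1266] [242. 261.] 202 27.0 21.0
```

```bash
python3 -m creep '[[0.4,-0.62,0.15,0,0],[0.4,-0.62,0.15,0,0],[0.4,-0.62,0.15,0,0],[0.4,-0.62,0.15,0,0],[0.4,-0.62,0.15,-0.3,0],[0.4,-0.62,0.15,-0.3,0],[0.4,-0.62,0.15,-0.5,0],[0.4,-0.62,0.15,-0.6,0],[0.4,-0.62,0.15,-0.64,0],[0.4,-0.62,0.15,-0.64,0]]'
python3 -m creep '[[-1,0,0,0,0],[-1,0,0,0,0],[-1,0,0,0,0],[-1,0,0,0,0],[-1,0,0,0,0],[-1,0,0,0,0],[-1,0,0,0.4,0],[-1,0,0,0.4,0],[-1,0,0,0.6,0],[-1,0,0,0.6,0],[-1,0,0,0.6,0]]'
```

```text
clock: 11.65
tool_pos: [0.4233, -0.019, 0.0049]
ee_rot: [-0.002, -0.016, 1.0, 0.0]
force: [-0.7, 0.9, 0.1]
width: 0.0598
grasp_force: 0.0
clock: 12.75
tool_pos: [0.4257, -0.0193, 0.159]
ee_rot: [0.002, -0.016, 1.0, -0.0]
force: [-0.0, -0.7, -0.8]
width: 0.0379
grasp_force: 40.3
```

```bash
python3 -m creep '[[-1,0.895,-0.14,0,0],[-1,0.895,-0.14,0,0],[-1,0.895,-0.14,0,0],[-1,0.895,-0.14,0,0],[-1,0.895,-0.14,0,0],[-1,0.895,-0.14,0,0],[-1,0.895,-0.14,0,0],[-1,0.895,-0.14,0,0]]'
python3 -m creep '[[-1,0,0,-0.2,0],[-1,0,0,-0.35,0],[-1,0,0,-0.45,0],[-1,0,0,-0.52,0],[-1,0,0,-0.555,0],[-1,0,0,-0.555,0],[-1,0,0,-0.555,0]]'
python3 -m creep '[[0.17,0,0,0,0],[0.17,0,0,0,0],[0.17,0,0,0,0],[0.17,0,0,0.1,0],[0.17,0,0,0.3,0],[0.17,0,0,0.5,0],[0.17,0,0,0.6,0],[0.17,0,0,0.6,0]]'
python3 -m creep '[[0.4,-0.8,0.5,0,0],[0.4,-0.8,0.5,0,0],[0.4,-0.8,0.5,0,0],[0.4,-0.8,0.5,0,0],[0.4,-0.8,0.5,0,0],[0.4,-0.8,0.5,0,0],[0.4,-0.8,0.5,0,0]]'
python3 find.py; python3 pic.py top a2.png 200,360,140,260
```

```text
clock: 13.55
tool_pos: [0.6474, -0.0539, 0.1565]
ee_rot: [-0.001, -0.016, 1.0, 0.0]
force: [-0.1, 0.0, -0.6]
width: 0.0383
grasp_force: 40.3
clock: 14.25
tool_pos: [0.6494, -0.0542, 0.0205]
ee_rot: [0.002, -0.016, 1.0, -0.0]
force: [0.0, 0.5, -1.1]
width: 0.038
grasp_force: 40.8
clock: 15.05
tool_pos: [0.6507, -0.0549, 0.1752]
ee_rot: [0.005, -0.016, 1.0, -0.001]
force: [0.0, 1.0, 0.8]
width: 0.0499
grasp_force: 0.0
clock: 15.75
tool_pos: [0.4482, 0.0708, 0.1678]
ee_rot: [-0.0, -0.017, 1.0, -0.0]
force: [1.0, 0.1, 1.1]
width: 0.0597
grasp_force: 0.0
top 15.8
[ 0.6508 -0.0545] [299. 172.] 142 35.0 19.0
[ 0.5818 -0.0566] [299. 194.] 121 34.0 9.0
[0.5052 0.4066] [143. 216.] 141 35.0 13.0
[0.4216 0.2774] [185. 245.] 121 21.0 21.0
[ 0.4351 -0.1176] [320. 245.] 119 19.0 17.0
side 15.85
[0.6525 0.4295] [254. 150.] 323 19.0 30.0
[0.4202 0.262 ] [206. 183.] 102 31.0 13.0
[ 0.4328 -0.1266] [242. 261.] 204 26.0 20.0
```

View pics/a2.png

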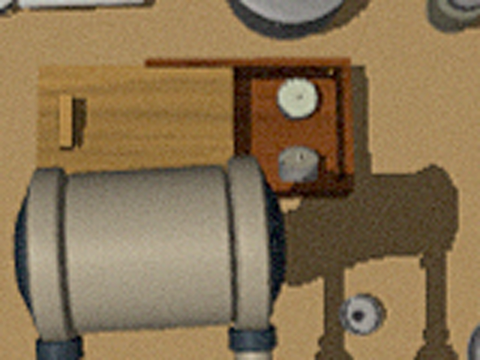

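```bash
python3 -m creep '[[0.4,0.23,1,0,0],[0.4,0.23,1,0,0],[0.4,0.23,1,0,0],[0.4,0.23,1,0,0],[0.4,0.23,1,0,0],[0.4,0.23,1,0,0],[0.4,0.23,1,0,0]]'
python3 -m creep '[[0.4,0,0.336,0,0],[0.4,0,0.336,0,0],[0.4,0,0.336,0,0],[0.4,0,0.336,-0.3,0],[0.4,0,0.336,-0.5,0],[0.4,0,0.336,-0.6,0],[0.4,0,0.336,-0.64,0],[0.4,0,0.336,-0.64,0]]'
python3 -m creep '[[-1,0,0,0,0],[-1,0,0,0,0],[-1,0,0,0,0],[-1,0,0,0,0],[-1,0,0,0,0],[-1,0,0,0,0],[-1,0,0,0.4,0],[-1,0,0,0.4,0],[-1,0,0,0.6,0],[-1,0,0,0.6,0],[-1,0,0,0.6,0]]'
python3 -c "
from rig import *
print(observe()['joint_pos'])"
```

```text
clock: 16.6
tool_pos: [0.5066, 0.3215, 0.1665]
ee_rot: [-0.001, -0.017, 1.0, -0.001]
force: [-0.4, -1.2, -0.2]
width: 0.0597
grasp_force: 0.0
clock: 17.4
tool_pos: [0.5056, 0.4024, 0.0068]
ee_rot: [-0.002, -0.015, 1.0, -0.002]
force: [0.9, -0.3, -0.1]
width: 0.0597
grasp_force: 0.0
clock: 18.5
tool_pos: [0.5072, 0.4058, 0.1631]
ee_rot: [0.003, -0.016, 1.0, 0.002]
force: [0.6, 0.0, 0.0]
width: 0.037
grasp_force: 40.1
[ 6.22352555e-01  2.15083240e-01  1.21474051e+00  1.60864392e-05
  1.70430832e+00 -9.80945294e-01]
```

```bash
python3 -m creep '[[-1,0.144,-0.564,0,-1],[-1,0.144,-0.564,0,-1],[-1,0.144,-0.564,0,-1],[-1,0.144,-0.564,0,-1],[-1,0.144,-0.564,0,-1]]'
python3 -m creep '[[-1,0.144,-0.564,0,-1],[-1,0.144,-0.564,0,-1],[-1,0.144,-0.564,0,-1],[-1,0.144,-0.564,0,-1],[-1,0.144,-0.564,0,-1]]'
python3 -m creep '[[-1,0.144,-0.564,0,-1],[-1,0.144,-0.564,0,-1],[-1,0.144,-0.564,0,-1],[-1,0.144,-0.564,0,-1],[-1,0.144,-0.564,0,-1],[-1,0.144,-0.564,0,-1],[-1,0.144,-0.564,0,-1]]'
```

```text
clock: 19.0
tool_pos: [0.542, 0.2623, 0.1572]
ee_rot: [-0.001, 0.245, 0.97, -0.001]
force: [0.1, 0.3, 0.1]
width: 0.0377
grasp_force: 40.3
clock: 19.5
tool_pos: [0.5779, 0.1225, 0.1575]
ee_rot: [-0.001, 0.486, 0.874, -0.0]
force: [-0.0, 0.4, -0.0]
width: 0.0371
grasp_force: 40.3
clock: 20.2
tool_pos: [0.614, -0.0163, 0.1584]
ee_rot: [-0.0, 0.694, 0.72, 0.0]
force: [-0.3, -0.0, -0.1]
width: 0.0375
grasp_force: 40.3
```

```bash
python3 -m creep '[[-1,0,-0.008,-0.2,0],[-1,0,-0.008,-0.35,0],[-1,0,-0.008,-0.45,0],[-1,0,-0.008,-0.52,0],[-1,0,-0.008,-0.555,0],[-1,0,-0.008,-0.555,0],[-1,0,-0.008,-0.555,0]]'
python3 -m creep '[[0.15,0,0,0,0],[0.15,0,0,0,0],[0.15,0,0,0,0],[0.15,0,0,0.1,0],[0.15,0,0,0.3,0],[0.15,0,0,0.5,0],[0.15,0,0,0.6,0],[0.15,0,0,0.6,0]]'
python3 -m creep '[[0.4,-0.7,-0.5,0,0],[0.4,-0.7,-0.5,0,0],[0.4,-0.7,-0.5,0,0],[0.4,-0.7,-0.5,0,0],[0.4,-0.7,-0.5,0,0],[0.4,-0.7,-0.5,0,0],[0.4,-0.7,-0.5,0,0]]'
python3 find.py; python3 pic.py top a3.png
```

```text
clock: 20.9
tool_pos: [0.6146, -0.0194, 0.0207]
ee_rot: [0.001, 0.695, 0.719, 0.001]
force: [0.2, 0.3, 0.2]
width: 0.0373
grasp_force: 43.8
clock: 21.7
tool_pos: [0.6163, -0.0204, 0.1766]
ee_rot: [0.004, 0.696, 0.718, 0.003]
force: [0.1, 0.4, 0.4]
width: 0.049
grasp_force: 0.0
clock: 22.4
tool_pos: [0.4395, -0.1449, 0.1694]
ee_rot: [-0.0, 0.696, 0.718, 0.0]
force: [0.3, -0.2, -0.5]
width: 0.0598
grasp_force: 0.0
top 22.45
[ 0.6508 -0.0545] [299. 172.] 141 35.0 18.0
[ 0.616  -0.0187] [286. 183.] 134 35.0 17.0
[ 0.5833 -0.0566] [299. 194.] 118 32.0 9.0
[0.4216 0.276 ] [185. 245.] 118 19.0 22.0
[ 0.4351 -0.1176] [320. 244.] 117 20.0 16.0
side 22.5
[0.4202 0.262 ] [206. 183.] 105 32.0 15.0
[ 0.6087 -0.0254] [290. 222.] 200 33.0 35.0
[ 0.4328 -0.1266] [242. 261.] 199 27.0 21.0
```

View pics/a3.png

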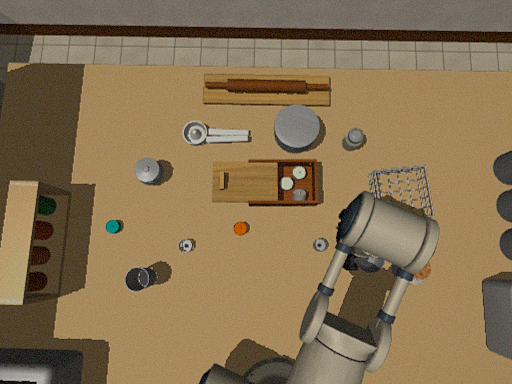

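All three fresh cups are in the box at (299,172), (286,183), (299,194); spent cups remain at (185,245) and (320,244). Next, the spent cup at (320,244).

```bash
python3 -m creep '[[0.4,-0.015,0.11,0,0],[0.4,-0.015,0.11,0,0],[0.4,-0.015,0.11,-0.2,0],[0.4,-0.015,0.11,-0.4,0],[0.4,-0.015,0.11,-0.5,0],[0.4,-0.015,0.11,-0.6,0],[0.4,-0.015,0.11,-0.64,0],[0.4,-0.015,0.11,-0.64,0]]'
python3 -m creep '[[-1,0,0,0,0],[-1,0,0,0,0],[-1,0,0,0,0],[-1,0,0,0,0],[-1,0,0,0,0],[-1,0,0,0,0],[-1,0,0,0.4,0],[-1,0,0,0.4,0],[-1,0,0,0.6,0],[-1,0,0,0.6,0],[-1,0,0,0.6,0]]'
```

```text
clock: 23.35
tool_pos: [0.4347, -0.1171, 0.0082]
ee_rot: [-0.002, 0.695, 0.719, -0.001]
force: [-0.1, -0.4, 0.3]
width: 0.0601
grasp_force: 0.0
clock: 24.45
tool_pos: [0.4361, -0.118, 0.1617]
ee_rot: [0.002, 0.696, 0.718, 0.001]
force: [-0.4, -0.4, -1.1]
width: 0.0374
grasp_force: 40.3
```

```bash
python3 -m creep '[[-1,0.605,-0.86,0,0],[-1,0.605,-0.86,0,0],[-1,0.605,-0.86,0,0],[-1,0.605,-0.86,0,0],[-1,0.605,-0.86,0,0],[-1,0.605,-0.86,0,0],[-1,0.605,-0.86,0,0],[-1,0.605,-0.86,0,0]]'
python3 -m creep '[[-1,0,0,-0.2,0],[-1,0,0,-0.35,0],[-1,0,0,-0.45,0],[-1,0,0,-0.52,0],[-1,0,0,-0.55,0],[-1,0,0,-0.55,0],[-1,0,0,-0.55,0]]'
python3 -m creep '[[0.2,0,0,0,0],[0.2,0,0,0,0],[0.2,0,0,0,0],[0.2,0,0,0.1,0],[0.2,0,0,0.3,0],[0.2,0,0,0.5,0],[0.2,0,0,0.6,0],[0.2,0,0,0.6,0]]'
python3 -m creep '[[0.4,-0.4,1,0,0.5],[0.4,-0.4,1,0,0.5],[0.4,-0.4,1,0,0.5],[0.4,-0.4,1,0,0.5],[0.4,-0.4,1,0,0.5],[0.4,-0.4,1,0,0.5],[0.4,-0.4,1,0,0.5],[0.4,-0.4,1,0,0.5]]'
python3 find.py; python3 pic.py top a4.png
```

```text
clock: 25.25
tool_pos: [0.5858, -0.3321, 0.1576]
ee_rot: [-0.002, 0.696, 0.718, -0.0]
force: [-0.0, -0.0, -0.2]
width: 0.0379
grasp_force: 40.3
clock: 25.95
tool_pos: [0.5874, -0.333, 0.0244]
ee_rot: [0.001, 0.696, 0.719, 0.0]
force: [0.1, 0.1, 0.7]
width: 0.0377
grasp_force: 40.3
clock: 26.75
tool_pos: [0.5884, -0.3339, 0.1798]
ee_rot: [0.005, 0.696, 0.718, 0.001]
force: [0.3, 0.4, 0.2]
width: 0.051
grasp_force: 0.0
clock: 27.55
tool_pos: [0.4866, -0.0828, 0.1718]
ee_rot: [0.0, 0.596, 0.803, -0.0]
force: [0.3, -0.6, -0.2]
width: 0.0595
grasp_force: 0.0
top 27.6
[ 0.6508 -0.0545] [299. 172.] 142 35.0 18.0
[ 0.616  -0.0187] [286. 183.] 134 35.0 17.0
[ 0.5833 -0.0536] [298. 194.] 97 34.0 8.0
[0.4216 0.276 ] [186. 245.] 119 20.0 21.0
side 27.65
[0.4218 0.2614] [206. 183.] 104 32.0 14.0
[ 0.6087 -0.0254] [290. 222.] 200 34.0 35.0
```

View pics/a4.png

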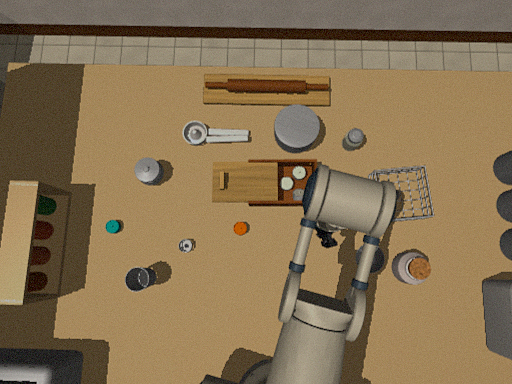

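```bash
python3 -m creep '[[0.4,-0.13,0.715,0,0.5],[0.4,-0.13,0.715,0,0.5],[0.4,-0.13,0.715,0,0.5],[0.4,-0.13,0.715,0,0.5],[0.4,-0.13,0.715,0,0.5]]'
python3 -m creep '[[0.4,-0.13,0.715,0,0.5],[0.4,-0.13,0.715,0,0.5],[0.4,-0.13,0.715,0,0.5],[0.4,-0.13,0.715,0,0.5],[0.4,-0.13,0.715,-0.2,0.5],[0.4,-0.13,0.715,-0.4,0.5],[0.4,-0.13,0.715,-0.5,0.5],[0.4,-0.13,0.715,-0.6,0.5],[0.4,-0.13,0.715,-0.65,0.5],[0.4,-0.13,0.715,-0.65,0.5]]'
python3 -m creep '[[-1,0,0,0,0],[-1,0,0,0,0],[-1,0,0,0,0],[-1,0,0,0,0],[-1,0,0,0,0],[-1,0,0,0,0],[-1,0,0,0.4,0],[-1,0,0,0.4,0],[-1,0,0,0.6,0],[-1,0,0,0.6,0],[-1,0,0,0.6,0]]'
```

```text
clock: 28.2
tool_pos: [0.4539, 0.0985, 0.1721]
ee_rot: [-0.001, 0.484, 0.875, 0.0]
force: [0.4, -0.9, -0.4]
width: 0.0595
grasp_force: 0.0
clock: 29.2
tool_pos: [0.4212, 0.2732, 0.0076]
ee_rot: [-0.001, 0.368, 0.93, -0.002]
force: [0.4, -0.3, 0.0]
width: 0.06
grasp_force: 0.0
clock: 30.3
tool_pos: [0.4222, 0.2753, 0.1617]
ee_rot: [0.001, 0.368, 0.93, 0.002]
force: [-0.4, 0.1, -0.8]
width: 0.0378
grasp_force: 40.3
```

```bash
python3 -m creep '[[-1,0.217,-0.878,0,-0.5],[-1,0.217,-0.878,0,-0.5],[-1,0.217,-0.878,0,-0.5],[-1,0.217,-0.878,0,-0.5],[-1,0.217,-0.878,0,-0.5],[-1,0.217,-0.878,0,-0.5]]'
python3 -m creep '[[-1,0.217,-0.878,0,-0.5],[-1,0.217,-0.878,0,-0.5],[-1,0.217,-0.878,0,-0.5],[-1,0.217,-0.878,0,-0.5],[-1,0.217,-0.878,0,-0.5],[-1,0.217,-0.878,0,-0.5]]'
python3 -m creep '[[-1,0.217,-0.878,0,-0.5],[-1,0.217,-0.878,0,-0.5],[-1,0.217,-0.878,0,-0.5],[-1,0.217,-0.878,0,-0.5],[-1,0.217,-0.878,0,-0.5],[-1,0.217,-0.878,0,-0.5],[-1,0.217,-0.878,0,-0.5]]'
python3 pic.py side a5.png 230,430,210,384
```

```text
clock: 30.9
tool_pos: [0.4754, 0.0522, 0.1572]
ee_rot: [-0.001, 0.488, 0.873, -0.001]
force: [-0.8, -0.0, 0.2]
width: 0.0374
grasp_force: 40.3
clock: 31.5
tool_pos: [0.5296, -0.1662, 0.157]
ee_rot: [-0.002, 0.597, 0.802, -0.001]
force: [-0.6, 0.7, -0.5]
width: 0.0378
grasp_force: 40.3
clock: 32.2
tool_pos: [0.5846, -0.3818, 0.158]
ee_rot: [-0.002, 0.695, 0.719, 0.0]
force: [0.4, 1.4, -0.5]
width: 0.0376
grasp_force: 40.3
```

View pics/a5.png

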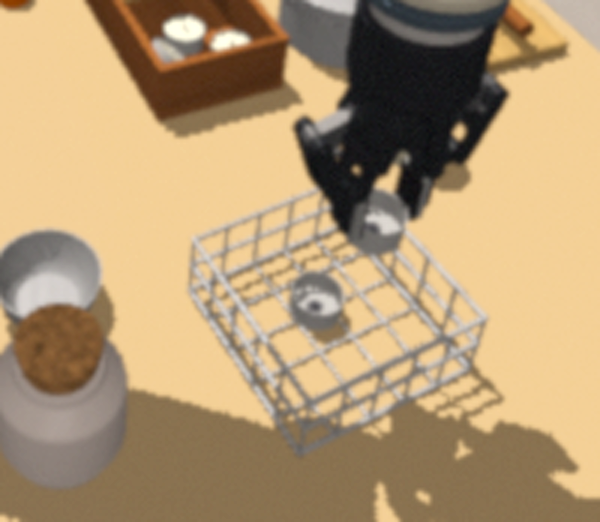

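First spent cup lies in the basket (crop 318,300) and the second is held over it. Lowering it in.

```bash
python3 -m creep '[[-1,0,0,-0.2,0],[-1,0,0,-0.35,0],[-1,0,0,-0.45,0],[-1,0,0,-0.5,0],[-1,0,0,-0.53,0],[-1,0,0,-0.53,0],[-1,0,0,-0.53,0]]'
python3 -m creep '[[0.2,0,0,0,0],[0.2,0,0,0,0],[0.2,0,0,0,0],[0.2,0,0,0.1,0],[0.2,0,0,0.3,0],[0.2,0,0,0.5,0],[0.2,0,0,0.6,0],[0.2,0,0,0.6,0]]'
python3 -m creep '[[0.2,0,0.9,0,1],[0.2,0,0.9,0,1],[0.2,0,0.9,0,1],[0.2,0,0.9,0,1],[0.2,0,0.9,0,1],[0.2,0,0.9,0,1]]'
python3 -m creep '[[0.2,0,0.9,0,1],[0.2,0,0.9,0,1],[0.2,0,0.9,0,1],[0.2,0,0.9,0,1],[0.2,0,0.9,0,1],[0.2,0,0.9,0,1]]'
python3 -m creep '[[0.2,0.1,0.4,0,1],[0.2,0.1,0.4,0,1],[0.2,0.1,0.4,0,1],[0.2,0.1,0.4,0,1],[0.2,0.1,0.4,0,1],[0.2,0.1,0.4,0,1]]'
python3 pic.py side a6.png; python3 find.py
```

```text
clock: 32.95
tool_pos: [0.5853, -0.3839, 0.0295]
ee_rot: [0.002, 0.695, 0.719, 0.0]
force: [-1.1, 0.0, -0.1]
width: 0.0383
grasp_force: 40.3
clock: 33.75
tool_pos: [0.586, -0.385, 0.185]
ee_rot: [0.006, 0.696, 0.718, 0.001]
force: [-0.3, 0.3, 1.4]
width: 0.0515
grasp_force: 0.0
clock: 34.35
tool_pos: [0.5842, -0.155, 0.1766]
ee_rot: [-0.001, 0.484, 0.875, 0.0]
force: [0.2, -0.2, 0.3]
width: 0.0514
grasp_force: 0.0
clock: 34.95
tool_pos: [0.5842, 0.0687, 0.1763]
ee_rot: [-0.001, 0.242, 0.97, 0.0]
force: [0.5, -0.5, 0.3]
width: 0.0511
grasp_force: 0.0
clock: 35.55
tool_pos: [0.6097, 0.1647, 0.1767]
ee_rot: [-0.0, -0.014, 1.0, -0.0]
force: [0.1, -0.3, 0.6]
width: 0.0513
grasp_force: 0.0
top 35.65
[ 0.6493 -0.0545] [299. 173.] 126 37.0 28.0
[ 0.616  -0.0202] [287. 183.] 128 38.0 29.0
[ 0.5833 -0.0566] [299. 194.] 124 32.0 10.0
side 35.7
[0.6525 0.4295] [254. 150.] 327 19.0 30.0
[ 0.6087 -0.0254] [290. 222.] 205 35.0 32.0
```

View pics/a6.png

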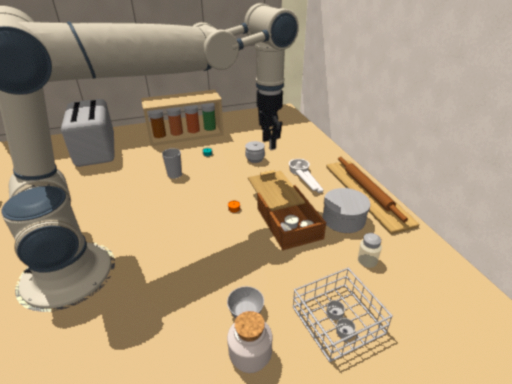

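Both spent cups are in the basket at (336,310) and (346,330), and no tea light is left on the shelf. Re-gripping the tab to shut the lid.

```bash
python3 -m creep '[[0.2,-0.006,0.018,-0.2,0.0],[0.2,-0.006,0.018,-0.3,0],[0.2,-0.006,0.018,-0.38,0],[0.2,-0.006,0.018,-0.43,0],[0.2,-0.006,0.018,-0.43,0],[0.2,-0.006,0.018,-0.43,0]]'
python3 -m creep '[[-1,0,0,0,0],[-1,0,0,0,0],[-1,0,0,0,0],[-1,0,0,0,0],[-1,0,0,0,0],[-1,0,0,0,0],[-1,0,0,0,0]]' 70
python3 -m creep '[[-1,0.002,-0.06,0,0],[-1,0.004,-0.12,0,0],[-1,0.006,-0.18,0,0],[-1,0.008,-0.24,0,0],[-1,0.01,-0.3,0,0],[-1,0.012,-0.36,0,0],[-1,0.013,-0.4,0,0],[-1,0.013,-0.42,0,0],[-1,0.013,-0.43,0,0],[-1,0.013,-0.43,0,0],[-1,0.013,-0.43,0,0]]'
```

```text
clock: 36.3
tool_pos: [0.6083, 0.1707, 0.0708]
ee_rot: [0.001, -0.016, 1.0, 0.0]
force: [-0.1, 0.1, 0.9]
width: 0.0514
grasp_force: 0.0
clock: 37.0
tool_pos: [0.6085, 0.171, 0.0714]
ee_rot: [0.001, -0.016, 1.0, 0.0]
force: [-0.8, 0.6, 6.2]
width: 0.0119
grasp_force: 69.9
clock: 38.1
tool_pos: [0.6114, 0.0661, 0.0715]
ee_rot: [0.001, -0.017, 1.0, 0.002]
force: [-2.6, 8.5, 6.4]
width: 0.0118
grasp_force: 70.1
```

```bash
python3 -m creep '[[0.2,0,0,0,0],[0.2,0,0,0,0],[0.2,0,0,0,0],[0.2,0,0,0.2,0],[0.2,0,0,0.4,0],[0.2,0,0,0.5,0],[0.2,-0.4,0.9,0.5,0],[0.2,-0.4,0.9,0.5,0],[0.2,-0.4,0.9,0.5,0],[0.2,-0.4,0.9,0.5,0],[0.2,-0.4,0.9,0.5,0],[0.2,-0.4,0.9,0.5,0]]' 40
python3 pic.py top a7.png; python3 - <<'E'
from h import *
im,d=get_image("top"); p,r=cam("top"); v,u=np.mgrid[:384,:512]
P=(p["eye"]+r.apply(np.c_[((u-p["cx"])/p["fx"]*d).ravel(),(-(v-p["cy"])/p["fy"]*d).ravel(),-d.ravel()])).reshape(384,512,3)
q=P[165:195,240:275].reshape(-1,3); q=q[(q[:,2]>.072)&(q[:,2]<.09)]
print(cv2.minAreaRect(q[:,:2].astype(np.float32)),len(q))
E
```

```text
clock: 39.3
tool_pos: [0.5085, 0.2929, 0.1945]
ee_rot: [-0.001, -0.019, 1.0, 0.001]
force: [0.3, -0.6, 0.6]
width: 0.0511
grasp_force: 0.0
((0.6101547479629517, 0.06624151766300201), (0.04721399396657944, 0.011484825052320957), 1.4997445344924927) 85
```

View pics/a7.png

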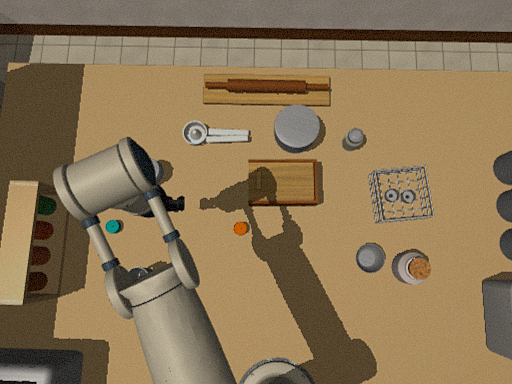

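The tab is back at its starting pose to within 0.1 mm, so the lid is home. Both spent cups sit in the basket at (391,196) and (408,196), and the other kitchen things that aren't hidden by the arm are where they were. Handing in.

```bash
python3 -c "
from rig import *
print(close_job())"
```

```text
the job is handed in; nothing more can be done
None
```

The job is handed in: all three fresh tea lights are in the box with its lid snapped home, and both spent cups are in the basket; it took about 39 s, and I saw nothing else disturbed.

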